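# Close the cover and hold the recessed reset button

### The arm

A 6-joint arm with a two-finger parallel gripper is mounted at the origin on a cart in front of the work surface, level with it; the furniture and walls round the work are solid. World frame = base frame: x ahead of the robot, y to its left, z up, the work surface at z = 0. Lengths are in m, angles in rad, forces in N, time in s.
With the tool pointing down it reaches from about 0.375 to 0.9 m from the base axis. Payload 3.1 kg.
Tool frame: the origin (TCP) lies between the finger pads; the fingertips stand 8 mm ahead of it and the grasp point (between the pads) lies 11 mm behind it; z points along the fingers, y is the line along which they close (so a half turn about z gives the same grasp; the last joint's range is limited). The gripper opens to 87 mm and grips with 3 to 60 N. Pads are 19 mm wide; open, the fingers measure 117 mm over their backs; the gripper's body (75 mm by 190 mm) begins 51 mm behind the grasp point.
Start: joints at [-0.178, 0.527, 1.433, -0, 1.181, -0.178], TCP at [0.625, 0, 0.231] pointing down, gripper open.
Joint ranges: [-3.08, 3.08], [-0.75, 2.2], [0.22, 2.44], [-1.43, 4.57], [0, 2.65], [-2.85, 2.85]. Speed limits (rad/s): [2.79, 2.79, 3.14, 3.14, 3.14, 3.14].

### API

Orientations are given as a unit quaternion [x, y, z, w].
In Python, from rig import robot, vision, job gives the robot as it stands.
- The arm moves only by the shell command python3 -m handwheel 'ROWS' [OPENING] [FORCE]. ROWS is JSON, a list of rows, each a list of 4 numbers: the shift along the tool's x, y, z as a fraction of full scale, then the turn about the tool's z as a fraction of full scale. A call has 1 to 20 rows; each row is the pose to reach, as a shift and turn from the pose commanded when the call began, along the tool's axes at that moment, turning the shorter way round; what a row does not reach only later rows make up. Full scale, the value 1, is 300 mm for a shift and 2 pi rad for a turn. A row lasts 1/12 s, in which the tool goes at most 41.7 mm and 7.16 degrees, less where a joint would pass 70% of its speed; a pose out of reach is approached as far as the arm can. A call with a number of a shift or a turn outside -1 to 1 is refused whole. A call with a gripper value outside its range is refused whole. OPENING is the opening in per cent of the stroke, from 0 (shut) to 100 (fully open), set as the call begins (- or left out, the last holds). The fingers move at their own pace and stop on an object; FORCE is the grip in N (left out, the last holds). Time passes only in rows, so rows that repeat a pose let the fingers close. It gives the time, the measured TCP pose, the force, the opening and the grip force at its end, in the units of the state.
- robot.get_obs(): the state, without advancing time (a new reading comes with each control period).
- vision.camera(name): name is "side" or "top"; returns a dict with "frame" (400x640x3 uint8, red, green, blue), "K" (3x3 intrinsics, pixels), "k1" (the pictures are not rectified: a ray, as slopes to the right and down, at radius r is drawn at 1 + k1 r^2 times it, then the intrinsics apply), "cam_to_world" (4x4, takes a point from camera to world coordinates). Camera axes: x right, y down, z forward; pixel columns grow to the right and rows downward; lengths in m; the calibration is good to about 2 mm. A picture is of the moment at which its call begins. There is no depth.
- job.hand_in(): hands the job in; it is judged then, once.
Trained networks look in the newest picture that a camera, given by its name, has taken for a name from the list of things; names that differ only in an ending like _2 or _b are one class to them, and where a whole thing is asked for, a point or a joint stands for the part that bears it (a point fixed in the world has none). Each returns a list of dicts, best first, with "conf" (0 to 1); they miss things now and then, are a little off and sometimes report something else, mostly with a low value. They report only what shows in the picture. A call takes as long as a camera call. They do not tell look-alikes from the thing itself.
- vision.look_for(camera, label): "point" ([row, column] in pixels, amid what is visible of it).
- vision.outline_of(camera, label): "mask" (400x640 bool, what is visible of it) and "point" ([row, column] in pixels, amid what is visible of it).
The state is a dict: "time": time; "q": joint angles; "joint_velocities": joint speeds; "joint_torque": joint torques, N m; "position": TCP position; "tool_rot": TCP orientation; "ft_force": force on the tool from outside, world axes, zero at the start; "moment": the same for the moment, N m; "grip_width": finger opening in m; "grip_force": force on a finger pad.
Only numpy, scipy, OpenCV 4.12 (cv2) and the standard library are available. Lean on these libraries where they do the work, as an engineer would, in place of code of your own. Each camera call takes 0.05 s, during which the arm holds its last target. There are 200 camera calls.

### The job

Press the raised edge of the loose cover plate on the lamp power unit down until the plate sits level and flush with the casing. Then take the screwdriver out of its stand, reach its blade through the hole in the seated plate and push the recessed reset button underneath all the way down. Finish while still gripping the screwdriver and holding the button down with it: do not let go, and leave the other things on the table where they are.

Things in the scene. Friction and masses are not known exactly. Their poses are not given: they have to be found in the camera images.
- power_unit: grey instrument casing fixed to the table, 150 (x) x 170 (y) x 60 mm high; origin: centre of its underside; its -x side is the front with knob and window, towards the robot. In its top is a recess 82 (x) x 72 (y) mm, 8 mm deep, centred at x = -15 mm, for the cover plate. A bore 19 mm across goes down from the recess floor at x = -3 mm, y = 0 to the reset button
- cover_plate: loose aluminium plate, 80 (x) x 70 (y) x 8 mm, with a 15 mm through hole 12 mm to +x of its centre and grooves along its near (-x) edge; origin: centre of its underside, z up out of its face, x along the unit's x. At first its far edge lies on the recess floor and its near edge, held up by a sprung catch, stands about 7 mm proud (slope 0.09 rad)
- plate_near_edge (a point): point on the plate's upper face, 8 mm in from the middle of the raised near edge: the place to push. About 4 to 10 N straight down snaps the plate past the catch onto the recess floor, its face then flush with the casing's top (60 mm above the table), where it stays
- plate_far_edge (a point): point on the plate's upper face, 4 mm in from the middle of the far edge
- plate_hole (a point): centre of the plate's 15 mm hole at its upper face; in the seated plate it lies over the bore and the button, to within about 1 mm
- button_top (a point): centre of the upper face of the reset button, a black plastic plunger of 16 mm diameter in the bore; unpressed it lies 28 mm below the casing's top (32 mm above the table) and it moves straight down
- reset_button (a joint): travel of the reset button in m: 0 up, 0.006 all the way down; a spring pushes it up with about 1.4 N at 0 and 5 N at the bottom, where it stops hard
- tool_stand: plain grey stand fixed to the table: base 80 x 80 x 8 mm, on it a post 44 x 44 mm whose flat top is 70 mm above the table, with one 8 mm vertical hole in the middle; origin at the centre of its underside, over which the screwdriver's axis stands
- screwdriver: small loose screwdriver, 30 g, upright in the stand, blade down: round handle 15 mm thick, 61 mm long, its lower end on the stand's top (handle 70 to 131 mm above the table); straight blade 3.4 mm thick reaching 63 mm below the handle. Its y axis runs from tip to handle; the origin lies 1 mm below the handle's lower end and 7.5 mm beside the axis
- driver_tip (a point): tip of the screwdriver's blade, on its axis
- driver_handle (a point): point on the axis in the handle, 33 mm above the handle's lower end, 96 mm above the tip: a good place to grip
- dish: small clear culture dish, 59 mm across, 14 mm high, a bystander; origin at the centre of its underside
- cover_box: small box with a clear lid, 31 x 35 x 17 mm, a bystander; origin at the centre of its underside
- bottle: dropper bottle, 44 mm across, 116 mm high, a bystander; origin at the centre of its underside
- cap: flat black round cap, 41 mm across, 12 mm high, a bystander; origin at the centre of its underside
Not all that is in view belongs to the job. Several things have the shape of the cover_plate; the one meant has the colours described above.

How it is judged:
By the outcome, as a careful person would: the job done as asked, in the order asked, and still so for the second after the job is handed in, while the arm keeps its last pose, push and grip.
It also fails if it takes over 48 s, if anything falls off the work surface, if the arm or the gripper's body presses on something with over 40 N, if the wrist force passes 120 N, or if a joint passes its speed limit or range.

## Working session

There is one attempt and no reset: what is moved stays moved. The work goes in short steps, Python scripts to look and compute and a shell command to move; the robot and the scene stay as the last step left them, time stands still between calls to the robot, and variables do not carry over. Pictures are saved under pics/ and viewed, at most 10 in all, crops included, and the job is handed in when it is done.

```bash
mkdir -p pics; cat > h.py <<'E'
import numpy as np, cv2
from rig import robot, vision, job
def ray(c,p):
    K=c["K"]; k=c["k1"]
    d=np.array([(p[1]-K[0,2])/K[0,0],(p[0]-K[1,2])/K[1,1]]); s=d.copy()
    for _ in range(20): s=d/(1+k*(s@s))
    T=c["cam_to_world"]; v=T[:3,:3]@np.array([s[0],s[1],1]); return T[:3,3],v/np.linalg.norm(v)
def atz(c,p,z):
    o,v=ray(c,p); return o+v*(z-o[2])/v[2]
def proj(c,X):
    T=c["cam_to_world"]; q=T[:3,:3].T@(np.array(X)-T[:3,3]); s=q[:2]/q[2]; s=s*(1+c["k1"]*(s@s)); K=c["K"]
    return np.array([K[1,1]*s[1]+K[1,2],K[0,0]*s[0]+K[0,2]])
def tri(c1,p1,c2,p2):
    o1,v1=ray(c1,p1);o2,v2=ray(c2,p2)
    A=np.stack([v1,-v2],1); t=np.linalg.lstsq(A,o2-o1,rcond=None)[0]
    a=o1+v1*t[0];b=o2+v2*t[1]; return (a+b)/2,np.linalg.norm(a-b)
E
python3 - <<'E'
from h import *
np.set_printoptions(precision=4,suppress=True)
C={}
for n in("side","top"):
    c=C[n]=vision.camera(n); cv2.imwrite(f"pics/{n}0.png",c["frame"][:,:,::-1]); print(n,c["cam_to_world"][:3,3],c["K"][0,0],c["k1"])
Z=dict(power_unit=.06,cover_plate=.063,plate_near_edge=.066,plate_far_edge=.06,plate_hole=.062,tool_stand=.07,screwdriver=.1,driver_handle=.103,button_top=.032,driver_tip=.01,bottle=.1,dish=.01,cap=.01,cover_box=.01)
for l,z in Z.items():
    for n in C:
        for r in vision.look_for(n,l)[:3]:
            print(l,n,np.round(r["point"],1),round(r["conf"],2),atz(C[n],r["point"],z)[:2])
E
```

```text
side [-0.1269  0.1853  1.3287] 426.1471541923454 0.013935574951782433
top [ 0.2924 -0.0036  1.3804] 475.91486766162944 0.031110155106908746
power_unit side [213.3 315.9] 0.64 [0.4986 0.0315]
cover_plate side [260.7 320.6] 0.96 [0.3316 0.0593]
cover_plate side [215.9 306. ] 0.58 [0.496 0.066]
cover_plate side [211.3 384.7] 0.22 [ 0.4461 -0.1924]
plate_near_edge side [260.9 320.5] 0.97 [0.33   0.0601]
plate_near_edge side [215.2 304.6] 0.81 [0.4982 0.0702]
plate_far_edge side [263.1 318.9] 0.79 [0.3264 0.0662]
plate_far_edge side [217.7 304.4] 0.73 [0.4924 0.0725]
plate_hole side [261.6 319.9] 0.79 [0.3296 0.0621]
plate_hole side [214.6 306.5] 0.68 [0.5008 0.0632]
tool_stand top [214.8 388.7] 0.79 [ 0.4623 -0.1975]
screwdriver side [199.5 387.8] 0.51 [ 0.4682 -0.2053]
screwdriver top [214.7 390.3] 0.58 [ 0.4586 -0.1974]
driver_handle side [214. 383.] 0.66 [ 0.4201 -0.1719]
driver_handle top [212. 394.] 0.4 [ 0.4652 -0.2073]
driver_tip side [197.  388.6] 0.62 [ 0.5207 -0.24  ]
driver_tip side [216.7 305.2] 0.5 [0.5198 0.0644]
bottle side [213.6 215.7] 0.7 [0.5596 0.349 ]
bottle side [213.5 383.7] 0.55 [ 0.4226 -0.1756]
bottle top [179.8 192.8] 0.54 [0.5715 0.339 ]
dish side [251.6 226.9] 0.83 [0.4604 0.3453]
dish top [226.7 439.9] 0.66 [ 0.4312 -0.3515]
cap side [215.1 427.7] 0.66 [ 0.4184 -0.3475]
cap top [229.1 442.1] 0.62 [ 0.4241 -0.3573]
```

View pics/side0.png

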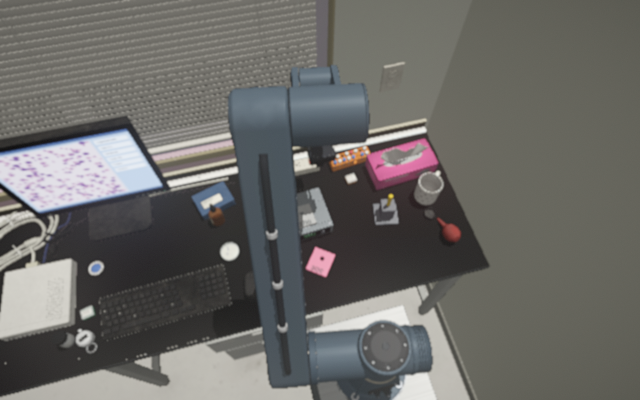

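View pics/top0.png

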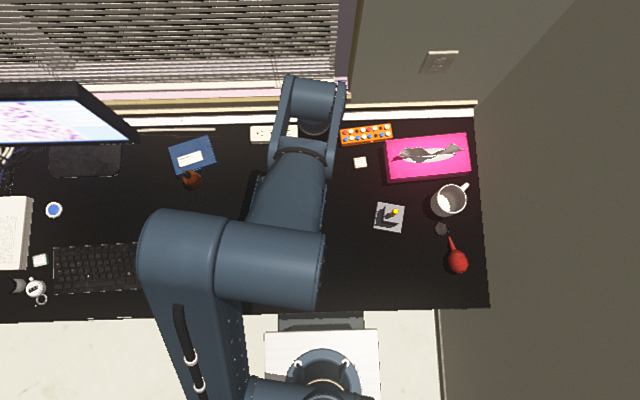

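Side: the arm covers the left half of the unit (~(213,312)), the pink plate at (261,320) is a look-alike, and the screwdriver shows a yellow top at (197,390). Top: the unit is hidden, stand at (217,389), yellow handle end at (211,395). I'll swing the arm aside.

```bash
python3 - <<'E'
from h import *
o=robot.get_obs(); print(o["tool_rot"],o["ft_force"],o["grip_width"])
from scipy.spatial.transform import Rotation as R
print(R.from_quat(o["tool_rot"]).as_matrix().round(3))
E
```

```text
[ 7.07097353e-01  7.07116209e-01 -1.46759209e-05 -6.44225926e-06] [1.2506232  0.83767561 0.10077373] 0.0867703404520073
[[-0.  1. -0.]
 [ 1.  0. -0.]
 [-0. -0. -1.]]
```

```bash
python3 -m handwheel '[[-0.9,0,0,0],[-0.9,0,0,0],[-0.9,0,0,0],[-0.9,0,0,0],[-0.9,0,0,0],[-0.9,0,0,0],[-0.9,0,0,0],[-0.9,0,0,0],[-0.9,0,0,0]]' 0 20
python3 - <<'E'
from h import *
np.set_printoptions(precision=4,suppress=True)
C={}
for n in("side","top"):
    c=C[n]=vision.camera(n); cv2.imwrite(f"pics/{n}1.png",c["frame"][:,:,::-1])
a=C["side"]["frame"][160:260,260:420,::-1]; b=C["top"]["frame"][150:250,260:420,::-1]
cv2.imwrite("pics/crop1.png",np.vstack([cv2.resize(x,(480,300),interpolation=2) for x in (a,b)]))
Z=dict(power_unit=.06,cover_plate=.063,plate_near_edge=.066,plate_far_edge=.06,plate_hole=.062,tool_stand=.07,screwdriver=.1,driver_handle=.103,button_top=.032)
for l,z in Z.items():
    for n in C:
        for r in vision.look_for(n,l)[:3]:
            print(l,n,np.round(r["point"],1),round(r["conf"],2),atz(C[n],r["point"],z)[:2])
E
```

```text
time: 2.25
position: [0.6246, -0.2712, 0.2301]
tool_rot: [0.708, 0.706, 0.0, -0.0]
ft_force: [0.1, 0.1, -0.8]
grip_width: 0.0352
grip_force: 0.0
power_unit side [212.7 286.5] 0.66 [0.5256 0.1258]
power_unit top [191.4 264.1] 0.63 [0.5407 0.1485]
cover_plate side [200.6 387.7] 0.52 [ 0.4822 -0.2154]
cover_plate side [178.5 350.8] 0.2 [ 0.5978 -0.1197]
tool_stand side [214.  385.6] 0.71 [ 0.4327 -0.1899]
screwdriver side [200.5 389. ] 0.47 [ 0.4636 -0.2079]
```

View pics/crop1.png

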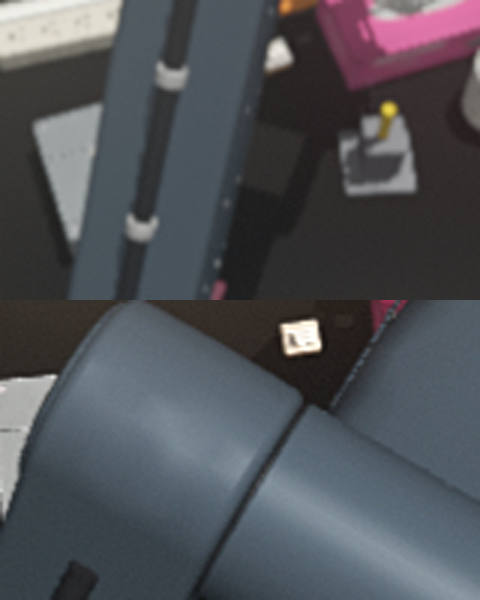

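The upper arm now covers the unit in both views; I'll try the other side.

```bash
python3 -m handwheel '[[1,-0.1,0,0],[1,-0.1,0,0],[1,-0.1,0,0],[1,-0.1,0,0],[1,-0.1,0,0],[1,-0.1,0,0],[1,-0.1,0,0],[1,-0.1,0,0],[1,-0.1,0,0]]' | head -2;python3 -m handwheel '[[1,-0.2,0,0],[1,-0.2,0,0],[1,-0.2,0,0],[1,-0.2,0,0],[1,-0.2,0,0],[1,-0.2,0,0],[1,-0.2,0,0],[1,-0.2,0,0],[1,-0.2,0,0],[1,-0.2,0,0]]'
python3 - <<'E'
from h import *
np.set_printoptions(precision=4,suppress=True)
C={}
for n in("side","top"):
    c=C[n]=vision.camera(n); cv2.imwrite(f"pics/{n}2.png",c["frame"][:,:,::-1])
a=C["side"]["frame"][160:260,260:420,::-1]; b=C["top"]["frame"][150:250,260:420,::-1]
cv2.imwrite("pics/crop2.png",np.vstack([cv2.resize(x,(480,300),interpolation=2) for x in (a,b)]))
Z=dict(power_unit=.06,cover_plate=.063,plate_near_edge=.066,plate_far_edge=.06,plate_hole=.062,tool_stand=.07,screwdriver=.1,driver_handle=.103,button_top=.032)
for l,z in Z.items():
    for n in C:
        for r in vision.look_for(n,l)[:3]:
            print(l,n,np.round(r["point"],1),round(r["conf"],2),atz(C[n],r["point"],z)[:2])
E
```

```text
time: 4.0
position: [0.5943, 0.0333, 0.2308]
time: 4.83
position: [0.5358, 0.329, 0.2303]
tool_rot: [0.707, 0.707, -0.0, 0.001]
ft_force: [-0.4, -1.0, 0.5]
grip_width: 0.0005
grip_force: 0.0
power_unit side [208.6 303. ] 0.6 [0.5266 0.0689]
power_unit top [191.2 286.1] 0.59 [0.5394 0.0864]
cover_plate side [216.1 302.4] 0.79 [0.4983 0.0778]
cover_plate side [260.1 319.1] 0.68 [0.3347 0.0634]
cover_plate top [256.7 299.7] 0.97 [0.3546 0.0521]
cover_plate top [202.8 288.9] 0.77 [0.5055 0.079 ]
plate_near_edge side [261. 322.] 0.88 [0.3285 0.0556]
plate_near_edge side [211.9 385.3] 0.39 [ 0.4421 -0.1927]
plate_near_edge top [207.  293.4] 0.75 [0.4928 0.0664]
plate_near_edge top [256.5 299.6] 0.73 [0.355  0.0523]
plate_far_edge side [218.  298.8] 0.69 [0.496  0.0907]
plate_far_edge side [262.3 320.8] 0.61 [0.3274 0.0598]
plate_far_edge top [206.2 292.6] 0.91 [0.496  0.0689]
plate_far_edge top [259.1 299.8] 0.56 [0.3482 0.0521]
plate_far_edge top [227.9 437.6] 0.19 [ 0.4229 -0.3323]
plate_hole side [262.1 318.6] 0.88 [0.3291 0.0665]
plate_hole side [215.6 302. ] 0.82 [0.501  0.0785]
plate_hole side [221.6 297. ] 0.43 [0.4837 0.0997]
plate_hole top [256.3 299.1] 0.66 [0.3558 0.0538]
plate_hole top [203.4 289.6] 0.65 [0.5039 0.0771]
tool_stand side [213.2 383.4] 0.86 [ 0.4373 -0.1838]
tool_stand top [218.5 387.4] 0.87 [ 0.4521 -0.1933]
screwdriver side [196.8 388. ] 0.38 [ 0.4777 -0.2093]
screwdriver side [178.3 349.8] 0.27 [ 0.5783 -0.1077]
screwdriver top [210.8 388.8] 0.44 [ 0.4693 -0.1939]
driver_handle top [209.7 392.1] 0.59 [ 0.4716 -0.2026]
driver_handle top [205.3 290.7] 0.24 [0.492  0.0717]
```

View pics/crop2.png

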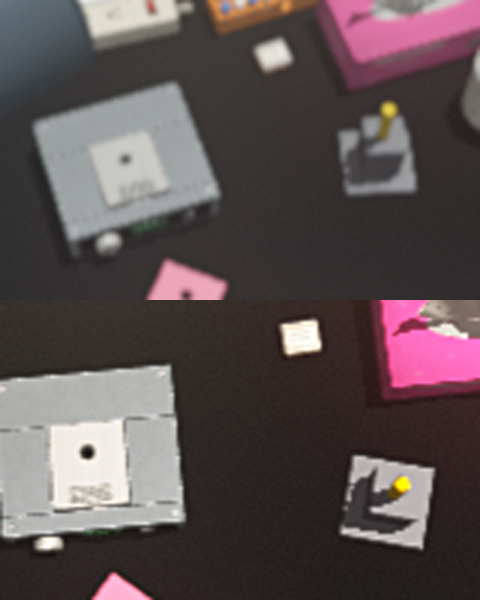

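Both views are now clear. Side crop: white plate with hole at pixel ≈(213,302), grooves on its near edge, yellow handle at ≈(198,389). Top crop: hole ≈(200.5,289), handle ≈(212,394). Next I'll refine these by segmentation.

```bash
cat > fit.py <<'E'
from h import *
from scipy.optimize import least_squares
np.set_printoptions(precision=4,suppress=True)
C={};D={}
for n in("side","top"):
    c=C[n]=vision.camera(n); f=c["frame"]; hsv=cv2.cvtColor(f,cv2.COLOR_RGB2HSV)
    r0,c0=(213,302) if n=="side" else (200.5,289)
    g=cv2.cvtColor(f,cv2.COLOR_RGB2GRAY).astype(float)
    rr,cc=np.mgrid[0:400,0:640]
    w=np.clip(130-g,0,None)*(np.hypot(rr-r0,cc-c0)<5); hole=np.array([(w*rr).sum(),(w*cc).sum()])/w.sum()
    y=((hsv[...,0]>18)&(hsv[...,0]<38)&(hsv[...,1]>120)&(hsv[...,2]>60)&(np.hypot(rr-205,cc-391)<18))
    hc=np.array([rr[y].mean(),cc[y].mean()])
    ms=[m for m in vision.outline_of(n,"cover_plate") if np.hypot(*(np.array(m["point"])-[r0,c0]))<12]
    D[n]=(hole,hc); print(n,"hole",hole,atz(c,hole,.062),"yellow",y.sum(),hc, [rr[y].min(),rr[y].max(),cc[y].min(),cc[y].max()])
    if ms:
        m=ms[0]["mask"].astype(np.uint8); k=cv2.findContours(m,0,1)[0]; k=max(k,key=cv2.contourArea)[:,0,::-1]
        P=np.array([atz(c,p,.064)[:2] for p in k]); b=cv2.minAreaRect(P.astype(np.float32)*1000); print("plate",b, "n",m.sum())
    for u in [m for m in vision.outline_of(n,"power_unit")[:1]]:
        m=u["mask"].astype(np.uint8); k=max(cv2.findContours(m,0,1)[0],key=cv2.contourArea)[:,0,::-1]
        P=np.array([atz(c,p,.06)[:2] for p in k]); print("unit",cv2.minAreaRect(P.astype(np.float32)*1000))
print("hole",tri(C["side"],D["side"][0],C["top"],D["top"][0]))
print("handle tri",tri(C["side"],D["side"][1],C["top"],D["top"][1]))
for n in C: print("handle z.105",atz(C[n],D[n][1],.105))
E
python3 fit.py
```

```text
side hole [212.6265 301.4458] [0.5122 0.0777 0.062 ] yellow 38 [197.9474 388.7895] [np.int64(194), np.int64(205), np.int64(387), np.int64(392)]
plate ((498.86016845703125, 78.39192199707031), (81.23108673095703, 72.78536224365234), 4.607420921325684) n 468
unit ((501.96209716796875, 78.11920928955078), (176.0060577392578, 173.9622344970703), 3.684358835220337)
top hole [200.4385 288.6695] [0.5124 0.0795 0.062 ] yellow 35 [211.9143 392.8286] [np.int64(209), np.int64(215), np.int64(389), np.int64(396)]
plate ((500.62701416015625, 77.03511047363281), (81.18527221679688, 72.49421691894531), 2.4711341857910156) n 719
unit ((507.82879638671875, 78.26400756835938), (166.03135681152344, 173.47955322265625), 4.105473518371582)
hole (array([0.5118, 0.0786, 0.0636]), np.float64(0.0017532423205445602))
handle tri (array([ 0.4625, -0.2022,  0.1223]), np.float64(0.0022533149249075192))
handle z.105 [ 0.4705 -0.2088  0.105 ]
handle z.105 [ 0.4653 -0.2039  0.105 ]
```

```bash
python3 -m handwheel '[[-0.847,-0.203,0,0],[-0.847,-0.203,0,0],[-0.847,-0.203,0,0],[-0.847,-0.203,0,0],[-0.847,-0.203,0,0],[-0.847,-0.203,0,0],[-0.847,-0.203,0.1,0],[-0.847,-0.203,0.2,0],[-0.847,-0.203,0.33,0],[-0.847,-0.203,0.467,0],[-0.847,-0.203,0.467,0],[-0.847,-0.203,0.467,0]]'
python3 - <<'E'
from h import *
c=vision.camera("side"); t=vision.camera("top")
cv2.imwrite("pics/s3.png",np.vstack([cv2.resize(x,(480,300),interpolation=2) for x in (c["frame"][160:260,260:420,::-1],t["frame"][150:250,260:420,::-1])]))
E
```

```text
time: 7.13
position: [0.4723, 0.076, 0.0886]
tool_rot: [0.707, 0.707, -0.002, -0.003]
ft_force: [0.3, 0.2, 1.3]
grip_width: 0.0007
grip_force: 0.0
```

View pics/s3.png

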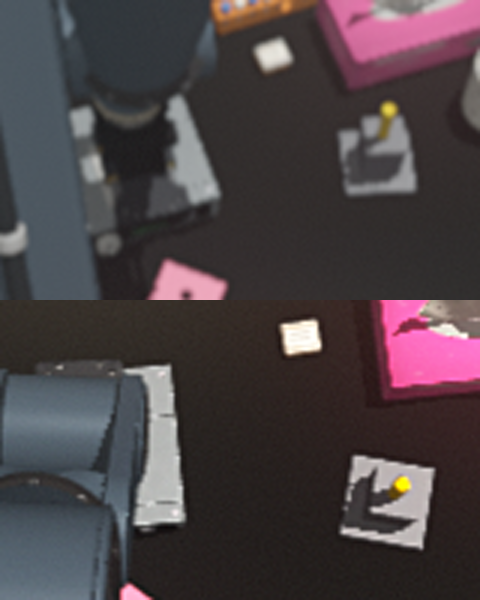

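The fingers stand over the near part of the plate (~(140,150) in the side crop). Pressing.

```bash
python3 -m handwheel '[[0,0,0.03,0],[0,0,0.045,0],[0,0,0.055,0],[0,0,0.055,0]]' ; python3 -m handwheel '[[0,0,0.007,0],[0,0,0.014,0],[0,0,0.02,0],[0,0,0.02,0]]'
```

```text
time: 7.57
position: [0.475, 0.076, 0.0749]
tool_rot: [0.707, 0.707, 0.001, 0.001]
ft_force: [0.6, 0.9, 1.8]
grip_width: 0.0005
grip_force: 0.7
time: 7.9
position: [0.4742, 0.0759, 0.0684]
tool_rot: [0.707, 0.707, 0.0, 0.0]
ft_force: [-1.7, 0.4, 6.7]
grip_width: 0.0004
grip_force: 3.4
```

```bash
python3 -m handwheel '[[0,0,0.004,0],[0,0,0.004,0],[0,0,0.004,0]]'; python3 -m handwheel '[[0,0,0.004,0],[0,0,0.004,0],[0,0,0.004,0]]'
```

```text
time: 8.15
position: [0.4742, 0.0759, 0.0683]
tool_rot: [0.707, 0.707, 0.0, 0.0]
ft_force: [-2.1, 0.2, 17.3]
grip_width: 0.0005
grip_force: 8.5
time: 8.4
position: [0.4742, 0.0759, 0.0683]
tool_rot: [0.707, 0.707, 0.001, 0.001]
ft_force: [-4.9, -0.3, 28.1]
grip_width: 0.0005
grip_force: 13.9
```

```bash
python3 -m handwheel '[[0,0,-0.1,0],[0,0,-0.25,0],[0.1,0.1,-0.4,0],[0.83,0.2,-0.55,0],[0.83,0.2,-0.55,0],[0.83,0.2,-0.55,0],[0.83,0.2,-0.55,0],[0.83,0.2,-0.55,0],[0.83,0.2,-0.55,0],[0.83,0.2,-0.55,0],[0.83,0.2,-0.55,0]]' 100 | head -2
cat >> fit.py <<'E'
cv2.imwrite("pics/s4.png",np.vstack([cv2.resize(x,(480,300),interpolation=2) for x in (C["side"]["frame"][180:240,260:356,::-1],C["top"]["frame"][170:230,250:346,::-1])]))
# silhouette fit of handle cylinder
a=np.linspace(0,2*np.pi,24)
def sil(c,x,y):
    p=np.array([proj(c,[x+.0075*np.cos(t),y+.0075*np.sin(t),z])[::-1] for z in(.072,.131) for t in a])
    m=np.zeros((1000,1000),np.uint8); off=np.array([370,180])
    cv2.fillConvexPoly(m,cv2.convexHull(np.round((p-off)*20).astype(np.int32)),255); return cv2.resize(m,(50,50),interpolation=cv2.INTER_AREA)/255.
for n,c in C.items():
    hsv=cv2.cvtColor(c["frame"],cv2.COLOR_RGB2HSV)[180:230,370:420]
    y=(hsv[...,0]>15)&(hsv[...,0]<40)&(hsv[...,1]>110)&(hsv[...,2]>40)
    best=max(((np.minimum(s,y).sum()/np.maximum(s,y).sum()),x,yy) for x in np.arange(.448,.482,.002) for yy in np.arange(-.22,-.185,.002) for s in [sil(c,x,yy)])
    print(n,"sil",np.round(best,4), y.sum())
E
python3 fit.py
```

```text
time: 9.32
position: [0.5337, 0.3264, 0.2303]
side hole [212.8588 301.3882] [0.5114 0.0781 0.062 ] yellow 39 [197.9231 388.8718] [np.int64(194), np.int64(205), np.int64(387), np.int64(392)]
plate ((498.606689453125, 79.00021362304688), (80.03236389160156, 76.47376251220703), 6.169312000274658) n 457
unit ((500.52081298828125, 78.62906646728516), (176.6577911376953, 171.78768920898438), 2.738988161087036)
top hole [200.49   288.6924] [0.5123 0.0795 0.062 ] yellow 34 [212.     392.8529] [np.int64(209), np.int64(215), np.int64(389), np.int64(396)]
plate ((501.12176513671875, 76.33839416503906), (82.42616271972656, 72.89996337890625), 4.269317150115967) n 715
unit ((507.0967102050781, 78.40740203857422), (165.7719268798828, 169.6304931640625), 3.64709210395813)
hole (array([0.512 , 0.0788, 0.0615]), np.float64(0.001601599383063848))
handle tri (array([ 0.4621, -0.2022,  0.1231]), np.float64(0.0023604742960301084))
handle z.105 [ 0.4705 -0.2091  0.105 ]
handle z.105 [ 0.465  -0.2039  0.105 ]
side sil [ 0.6352  0.466  -0.208 ] 45
top sil [ 0.7303  0.464  -0.204 ] 37
```

View pics/s4.png

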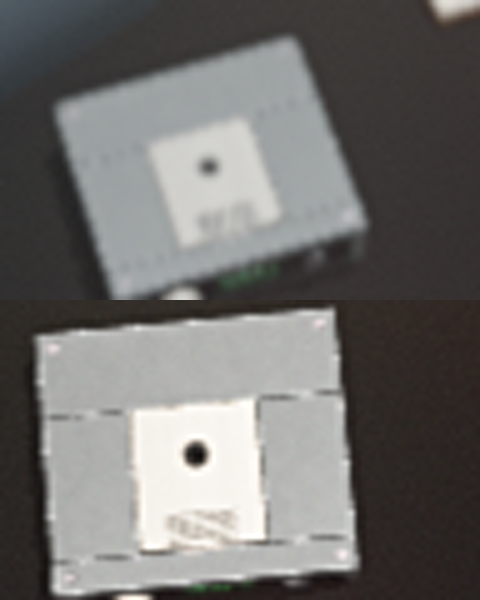

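The plate sits flush (uniform seam, hole at ≈(213,301) side, (200.5,289) top; triangulated height ≈ 60 mm). Now to the screwdriver at about (0.465,-0.205).

```bash
python3 -m handwheel '[[-0.9,-0.1,0,0],[-0.9,-0.1,0,0],[-0.9,-0.1,0,0],[-0.9,-0.1,0,0],[-0.9,-0.1,0,0],[-0.9,-0.1,0,0],[-0.9,-0.1,0,0]]' 100 | head -2; python3 -m handwheel '[[-0.867,-0.13,0,0],[-0.867,-0.13,0,0],[-0.867,-0.13,0,0],[-0.867,-0.13,0,0],[-0.867,-0.13,0,0],[-0.867,-0.13,0,0],[-0.867,-0.13,0,0],[-0.867,-0.13,0.12,0],[-0.867,-0.13,0.24,0],[-0.867,-0.13,0.24,0],[-0.867,-0.13,0.24,0]]'
python3 - <<'E'
from h import *
c=vision.camera("side"); t=vision.camera("top")
for n in("side","top"):
  for l in("driver_handle","screwdriver","tool_stand"): print(n,l,[(np.round(r["point"]),round(r["conf"],2)) for r in vision.look_for(n,l)[:2]])
cv2.imwrite("pics/s5.png",np.vstack([cv2.resize(x,(480,300),interpolation=2) for x in (c["frame"][160:240,330:458,::-1],t["frame"][170:250,330:458,::-1])]))
E
```

```text
time: 10.2
position: [0.5029, 0.0504, 0.2306]
time: 11.12
position: [0.4633, -0.2044, 0.1573]
tool_rot: [0.707, 0.707, -0.0, -0.003]
ft_force: [0.2, 0.2, 0.4]
grip_width: 0.087
grip_force: 0.0
side driver_handle []
side screwdriver []
side tool_stand [(array([214., 385.]), 0.59)]
top driver_handle []
top screwdriver []
top tool_stand [(array([228., 440.]), 0.44)]
```

View pics/s5.png

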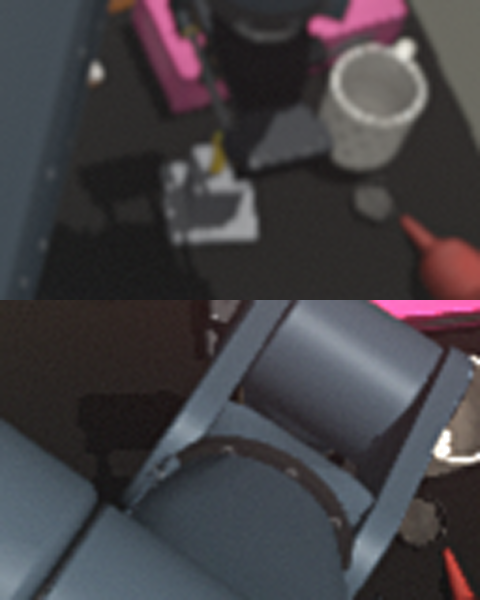

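```bash
python3 - <<'E'
from h import *
c=vision.camera("side")
for X in([.413,-.205,.150],[.516,-.205,.150],[.464,-.205,.131],[.464,-.205,.07],[.42,-.205,.2]): print(X,proj(c,X).round(1),((proj(c,X)-[160,330])*3.75).round())
E
```

```text
[0.413, -0.205, 0.15] [206.8 395.8] [175. 247.]
[0.516, -0.205, 0.15] [179.6 385.1] [ 73. 207.]
[0.464, -0.205, 0.131] [196.  389.5] [135. 223.]
[0.464, -0.205, 0.07] [204.9 386.8] [168. 213.]
[0.42, -0.205, 0.2] [197.1 397.6] [139. 254.]
```

Side crop: finger tips at ≈(247,172) and (207,75) straddle the yellow handle at ≈(220,140), as projected. Descend and grip.

```bash
python3 -m handwheel '[[0,0,0.08,0],[0,0,0.16,0],[0,0,0.223,0],[0,0,0.223,0],[0,0,0.223,0],[0,0,0.223,0]]' ; python3 -m handwheel '[[0,0,0,0],[0,0,0,0],[0,0,0,0],[0,0,0,0],[0,0,0,0],[0,0,0,0],[0,0,0,0],[0,0,0,0],[0,0,0,0],[0,0,0,0],[0,0,0,0],[0,0,0,0]]' 0 35
```

```text
time: 12.07
position: [0.4657, -0.2055, 0.0925]
tool_rot: [0.707, 0.707, 0.0, 0.001]
ft_force: [-0.1, 0.0, -0.4]
grip_width: 0.0873
grip_force: 0.0
time: 13.07
position: [0.465, -0.2052, 0.0916]
tool_rot: [0.707, 0.707, -0.0, -0.0]
ft_force: [-0.4, -0.4, -0.4]
grip_width: 0.0154
grip_force: 0.8
```

```bash
python3 -m handwheel '[[0,0,0,0],[0,0,0,0],[0,0,0,0],[0,0,0,0]]'; python3 -m handwheel '[[0,0,-0.06,0],[0,0,-0.16,0],[0,0,-0.27,0],[0,0,-0.38,0],[0,0,-0.467,0],[0,0,-0.467,0],[0,0,-0.467,0]]'
```

```text
time: 13.4
position: [0.4651, -0.2052, 0.0916]
tool_rot: [0.707, 0.707, -0.0, -0.0]
ft_force: [0.6, -0.4, -0.8]
grip_width: 0.0141
grip_force: 35.0
time: 13.98
position: [0.4658, -0.2056, 0.2332]
tool_rot: [0.707, 0.707, 0.0, 0.002]
ft_force: [0.7, 0.5, -0.9]
grip_width: 0.0143
grip_force: 35.0
```

```bash
python3 -m handwheel '[[0.946,0.157,0,0],[0.946,0.157,0,0],[0.946,0.157,0,0],[0.946,0.157,0,0],[0.946,0.157,0,0],[0.946,0.157,0,0],[0.946,0.157,0,0],[0.946,0.157,0,0],[0.946,0.157,0.1,0],[0.946,0.157,0.22,0],[0.946,0.157,0.22,0],[0.946,0.157,0.22,0]]'
python3 - <<'E'
from h import *
np.set_printoptions(precision=4,suppress=True)
for n in("side","top"):
  c=vision.camera(n)
  for X in([.512,.0785,.0755],[.512,.0785,.06]): print(n,proj(c,X))
  for l in("driver_tip","screwdriver","plate_hole"): print(n,l,[(np.round(r["point"],1),round(r["conf"],2)) for r in vision.look_for(n,l)[:2]])
  if n=="side": cv2.imwrite("pics/s6.png",cv2.resize(c["frame"][175:245,255:367,::-1],(800,500),interpolation=2))
  else: cv2.imwrite("pics/t6.png",c["frame"][:,:,::-1])
print(robot.get_obs()["position"])
E
```

```text
time: 14.98
position: [0.5095, 0.0785, 0.1632]
tool_rot: [0.707, 0.707, -0.003, -0.003]
ft_force: [0.1, 0.9, -0.1]
grip_width: 0.0143
grip_force: 35.0
side [210.8825 301.0805]
side [213.0082 301.25  ]
side driver_tip []
side screwdriver []
side plate_hole [(array([218.4, 300.1]), 0.88), (array([264. , 317.6]), 0.77)]
top [199.7911 288.7233]
top [200.6952 289.088 ]
top driver_tip []
top screwdriver []
top plate_hole [(array([257.5, 302.3]), 0.58)]
[0.5128 0.0784 0.1669]
```

View pics/s6.png

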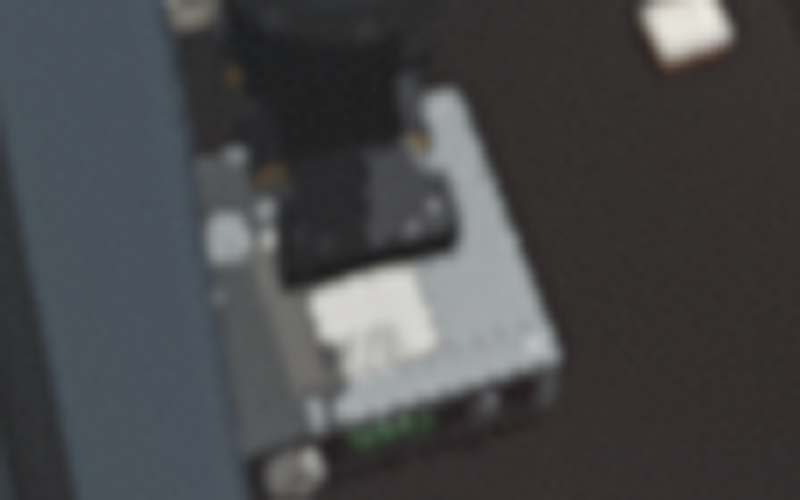

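The near finger hides the blade (tip should be at ≈(211,301)); a quarter turn of the wrist will open the view.

```bash
python3 -m handwheel '[[0,0,0,0.25],[0,0,0,0.25],[0,0,0,0.25],[0,0,0,0.25],[0,0,0,0.25],[0,0,0,0.25],[0,0,0,0.25],[0,0,0,0.25],[0,0,0,0.25],[0,0,0,0.25],[0,0,0,0.25],[0,0,0,0.25],[0,0,0,0.25],[0,0,0,0.25],[0,0,0,0.25]]'
python3 - <<'E'
from h import *
np.set_printoptions(precision=4,suppress=True)
n="side"
c=vision.camera(n)
for l in("driver_tip","screwdriver","plate_hole"): print(n,l,[(np.round(r["point"],1),round(r["conf"],2)) for r in vision.look_for(n,l)[:2]])
cv2.imwrite("pics/s7.png",cv2.resize(c["frame"][175:245,255:367,::-1],(800,500),interpolation=2))
o=robot.get_obs();print(o["position"],o["tool_rot"],o["q"])
E
```

```text
time: 16.63
position: [0.5124, 0.0786, 0.1662]
tool_rot: [1.0, 0.001, 0.0, 0.0]
ft_force: [-0.4, 0.3, -0.4]
grip_width: 0.0145
grip_force: 35.0
side driver_tip [(array([198.5, 299.5]), 0.38)]
side screwdriver []
side plate_hole [(array([262.2, 318.8]), 0.92), (array([213.6, 303.1]), 0.76)]
[0.5122 0.0786 0.1659] [1.     0.0005 0.0001 0.    ] [-0.0636  0.4778  1.7643 -0.      0.8993  1.5063]
```

View pics/s7.png

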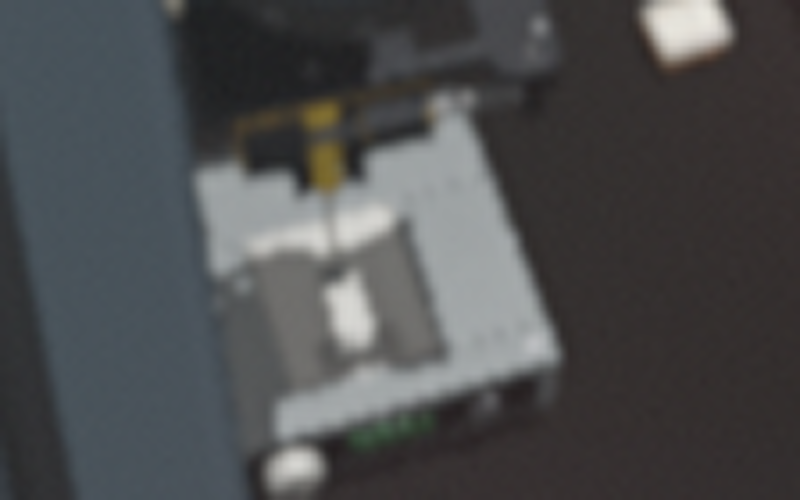

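Blade visible from (190,322) to ≈(258,333) in the crop, the hole just below at ≈(273,335): aligned within ~2 mm. Going in gently.

```bash
python3 -m handwheel '[[0,0,0.03,0],[0,0,0.06,0],[0,0,0.09,0],[0,0,0.09,0]]'; python3 -m handwheel '[[0,0,0.03,0],[0,0,0.055,0],[0,0,0.055,0],[0,0,0.055,0]]'
```

```text
time: 17.17
position: [0.5104, 0.0787, 0.1364]
tool_rot: [1.0, 0.0, -0.002, -0.0]
ft_force: [-0.9, 0.3, -0.9]
grip_width: 0.0143
grip_force: 35.0
time: 17.5
position: [0.5118, 0.0787, 0.1216]
tool_rot: [1.0, 0.0, -0.001, -0.0]
ft_force: [-0.8, 0.4, 0.1]
grip_width: 0.0143
grip_force: 35.0
```

```bash
python3 -m handwheel '[[0,0,0.015,0],[0,0,0.027,0],[0,0,0.027,0],[0,0,0.027,0]]'|grep -E "pos|for"; python3 -m handwheel '[[0,0,0.007,0],[0,0,0.01,0],[0,0,0.01,0]]'|grep -E "pos|for"; python3 -m handwheel '[[0,0,0.005,0],[0,0,0.005,0],[0,0,0.005,0]]'
```

```text
position: [0.5127, 0.0786, 0.1144]
ft_force: [1.1, 0.6, 1.0]
grip_force: 35.0
position: [0.5127, 0.0786, 0.1114]
ft_force: [0.2, -0.3, 3.6]
grip_force: 35.0
time: 18.33
position: [0.5126, 0.0786, 0.1099]
tool_rot: [1.0, 0.0, 0.001, 0.0]
ft_force: [-0.2, -0.7, 4.1]
grip_width: 0.0144
grip_force: 35.0
```

```bash
python3 -m handwheel '[[0,0,0.004,0],[0,0,0.004,0],[0,0,0.004,0]]' 0 50|grep -E "pos|for"; python3 -m handwheel '[[0,0,0.003,0],[0,0,0.003,0],[0,0,0.003,0]]'|grep -E "pos|for"; python3 -m handwheel '[[0,0,0.002,0],[0,0,0.002,0],[0,0,0.002,0]]'
```

```text
position: [0.5127, 0.0786, 0.109]
ft_force: [-0.7, -0.6, 7.8]
grip_force: 50.0
position: [0.5128, 0.0786, 0.1086]
ft_force: [0.2, -0.4, 10.1]
grip_force: 50.0
time: 19.08
position: [0.5129, 0.0786, 0.1084]
tool_rot: [1.0, 0.0, 0.001, 0.0]
ft_force: [-0.8, 0.0, 13.5]
grip_width: 0.0141
grip_force: 50.0
```

```bash
python3 -m handwheel '[[0,0,0,0],[0,0,0,0],[0,0,0,0],[0,0,0,0],[0,0,0,0],[0,0,0,0],[0,0,0,0],[0,0,0,0],[0,0,0,0],[0,0,0,0],[0,0,0,0],[0,0,0,0]]'
python3 - <<'E'
from h import *
c=vision.camera("side")
cv2.imwrite("pics/s8.png",cv2.resize(c["frame"][175:245,255:367,::-1],(800,500),interpolation=2))
E
```

```text
time: 20.08
position: [0.5129, 0.0786, 0.1084]
tool_rot: [1.0, 0.0, 0.001, 0.0]
ft_force: [-1.0, 0.2, 13.4]
grip_width: 0.0141
grip_force: 50.0
```

View pics/s8.png

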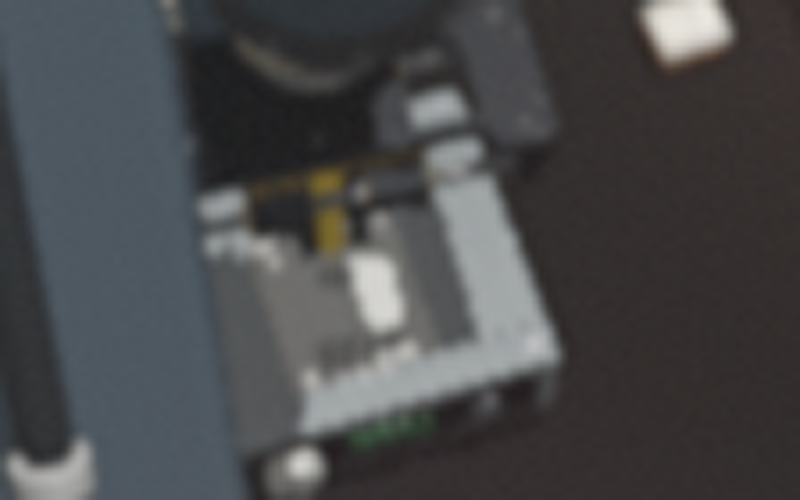

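The handle's lower end is at ≈(250,330) just above the hole, the plate is still flush, and the force holds steady at 13.4 N, well above the 5 N spring, so the button is at its stop.

```bash
python3 -c "
from rig import job
print(job.hand_in())"
```

```text
the job is handed in; nothing more can be done
None
```

I pressed the cover plate flush and handed the job in at about 20 s with the screwdriver still gripped, its blade through the plate hole, holding the reset button down at a steady 13 N (its spring gives about 5 N at the bottom).

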